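# Clear the counting tray and hold the contamination probe over it

## Robot

A 7-joint arm with a two-finger parallel gripper is mounted at the origin on a cart in front of the work surface, level with it; the furniture and walls round the work are solid. World frame = base frame: x ahead of the robot, y to its left, z up, the work surface at z = 0. Lengths are in mm, angles in rad, forces in N, time in s.
With the tool pointing down it reaches from about 400 to 875 mm from the base axis. Payload 4.4 kg.
Tool frame: the origin (TCP) lies on the centre line of the jaws, within the pads' length; the fingertips stand 11 mm ahead of it and the grasp point (between the pads) lies 8 mm behind it (ctrl.tips_ahead is the distance from the TCP to the fingertips, in mm); z points along the fingers, y is the line along which they close (so a half turn about z gives the same grasp; the last joint's range is limited). The gripper opens to 85 mm and grips with 20 to 120 N. Pads are 22 mm wide; open, the fingers measure 114 mm over their backs; the gripper's body (76 mm by 85 mm) begins 54 mm behind the grasp point. The pads swing forward as they close: fully open they stand 13 mm farther back than shut.
Start: joints at [-0.066, 0.628, 0.038, 1.517, -0.027, 0.996, -0.02], TCP at [650.014, 0.027, 242.313] pointing down, gripper open.
Joint ranges: [-3.06, 3.06], [-0.37, 2.12], [-1.25, 1.32], [0.18, 2.47], [-1.1, 4.24], [0.23, 1.98], [-2.94, 2.94]. Speed limits (rad/s): [2.57, 2.57, 3.14, 3.14, 3.14, 3.14, 3.14].

## Interface

Orientations are given as [roll, pitch, yaw] about the fixed x, y, z axes, in that order (R = Rz(yaw) Ry(pitch) Rx(roll)).
In Python, from cell import ctrl, eyes, job gives the robot as it stands. The module is installed in compiled form; this text tells all that it offers.
- The arm moves only by the tool carry_out, never from a script. Its argument "moves" is a list of rows, each an object of numbers: "tx", "ty", "tz": the shift along the tool's x, y, z as a fraction of full scale; "twist": the turn about the tool's z as a fraction of full scale; "fingers": the opening, from 0 (shut) to 1 (fully open). In form: [{"tx": .., "ty": .., "tz": .., "twist": .., "fingers": ..}, ...]. A call has 1 to 12 rows; each row shifts and turns the commanded pose from where the row before left it, along the tool's axes as they then stand; what a row does not reach is not made up. Full scale, the value 1, is 0.3 m for a shift and pi rad for a turn. A row lasts 1/8 s, in which the tool goes at most 62.5 mm and 10.7 degrees, less where a joint would pass 70% of its speed; a pose out of reach is approached as far as the arm can. A call with a number of a shift or a turn outside -1 to 1 is refused whole. A call with a gripper value outside its range is refused whole. The fingers move at their own pace and stop on an object; the grip force is fixed at half the most. Time passes only in rows, so rows that do not move let the fingers close. It gives the time, the measured TCP pose, the force, the opening and the grip force at its end, in the units of the state.
- ctrl.read_state(): the state, without advancing time (a new reading comes with each control period).
- eyes.get_image(name): name is "scene" or "side" or "wrist"; returns a dict with "color" (480x640x3 uint8, blue, green, red), "fovy" (degrees; the focal length in pixels is half the picture's height over the tangent of half this angle, whatever the lens; pixels are square), "cx", "cy" (the principal point, pixels), "world_from_camera" (4x4, takes a point from camera to world coordinates). Camera axes: x right, y up, looking along -z (the intrinsics and any distortion apply to the point x, -y, -z); pixel columns grow to the right and rows downward; lengths in mm; the calibration is good to about 2 mm. A picture is of the moment at which its call begins. There is no depth.
- job.finish_job(): hands the job in; it is judged then, once.
The state is a dict: "clock": time; "qpos": joint angles; "qd": joint speeds; "tau": joint torques, N m; "eef_pos": TCP position; "tool_rot": TCP orientation; "force": force on the tool from outside, world axes, zero at the start; "torque": the same for the moment, N m; "width": finger opening in mm; "gripper_force": force on a finger pad.
Only numpy, scipy, OpenCV 4.12 (cv2) and the standard library are available. Lean on these libraries where they do the work, as an engineer would, in place of code of your own. Each camera call takes 0.05 s, during which the arm holds its last target. There are 200 camera calls.

## Task

Get the counting tray ready for its background count: with the blue scraper block, sweep all four rock chips off the steel plate through its open end into the white catch tin (do not touch the chips with the gripper), then stand the scraper upright on the worktop. Take the yellow contamination probe by its black handle out of the charging dock, carry it over the lead-brick wall, and finish while still holding it motionless and level about 1 cm above the steel plate, centred on the marked outline and lengthwise along it. The probe must never touch the tray, the chips or the bricks, and the other things on the worktop stay where they are.

Things in the scene. Friction and masses are not known exactly. Their poses are not given: they have to be found in the camera images.
- counting_tray: fixed steel tray on a grey stand, white catch tin at one end. Origin on the worktop under the plate's middle; z up, x across, y towards the open end and the tin. Plate top 60 mm above the worktop; between the rims 120 mm across (x), from the end rim at y = -100 to the open edge at y = 108 mm. Rims 5 mm thick, rising 14 mm above the plate, on both long sides and the -y end
- plate_center (a point): middle of the steel plate, on its top surface (60 mm above the worktop), axes as the tray's; also the middle of the dark engraved outline, 96 mm (x) by 128 mm (y)
- tin_center (a point): middle of the catch tin's floor, 12 mm above the worktop, axes as the tray's. Inside, the tin is 124 mm (x) by 101 mm (y), wall tops 54 mm above the worktop; its far end with the finger pull is 209 mm (y) from the plate's middle
- lead_wall: fixed wall of grey lead bricks between tray and dock, 200 mm long (its x), 50 mm thick (its y), 100 mm high; origin under its middle, on the worktop
- scraper: loose blue scraper block standing on its black rubber sole, 0.15 kg; origin in the middle of the sole's underside, z up, x along it; a half turn changes nothing. Sole 104 (x) x 26 (y) x 14 mm; grip 84 (x) x 20 (y) mm from 21 to 64 mm above the underside: take it across its 20 mm. Square across the plate it leaves 8 mm at each end, so one stroke clears it, also 1 to 3 mm above the plate
- dock: fixed black charging dock the probe lies in; origin on the worktop at the middle of its recess, z up. Recess 102 mm (x) by 134 mm (y), floor 10 mm and side walls 20 mm above the worktop; a block 34 mm high closes the +y end (y = 67 to 97 mm)
- probe: loose yellow contamination probe, 0.4 kg; origin in the middle of its flat underside, z up, y along it. Head 92 (x) x 124 (y) x 26 mm; black handle bar along y over its middle, 24 mm wide (x), 116 long, from 52 to 74 mm above the underside, on posts at y = -45 and 45: take it across its 24 mm. In the dock its underside is 10 mm above the worktop; it lifts straight out; either end may face the tin
- chip_1: loose grey-brown rock chip, five-sided, 27 mm across, 15 mm high, 16 g; origin in the middle of its underside. At the start it lies on the plate between y = -37 and +77 mm of the tray's frame; the strip from the end rim to y = -37 mm is bare
- chip_2: loose reddish brown rock chip, six-sided, 25 mm across, 14 mm high, 16 g; origin in the middle of its underside. At the start it lies on the plate between y = -37 and +77 mm of the tray's frame; the strip from the end rim to y = -37 mm is bare
- chip_3: loose dark grey rock chip, seven-sided, 25 mm across, 16 mm high, 16 g; origin in the middle of its underside. At the start it lies on the plate between y = -37 and +77 mm of the tray's frame; the strip from the end rim to y = -37 mm is bare
- chip_4: loose light sand rock chip, five-sided, 28 mm across, 13 mm high, 16 g; origin in the middle of its underside. At the start it lies on the plate between y = -37 and +77 mm of the tray's frame; the strip from the end rim to y = -37 mm is bare
- erlenmeyer_100: bystander: conical glass flask with yellow contents, 63 mm wide, 105 mm high, left of the tray; origin under its middle
- reagent_bottle: bystander: white plastic bottle with a blue cap, 62 mm wide, 137 mm high, behind on the right; origin under its middle
- amber_vial: bystander: brown bottle with a white cap, 42 mm wide, 87 mm high, behind on the right; origin under its middle
- tube_rack: bystander: blue-green rack with six capped tubes, 56 x 170 x 84 mm, far right; origin under its middle
- timer: bystander: white bench timer lying flat, 66 x 62 x 19 mm, front left; origin under its middle
- stopper_1: bystander: red rubber stopper, 28 mm wide, 27 mm high, at the front; origin under its middle
- spatula: bystander: thin lab spatula with a wooden grip, 172 mm long, 14 mm high, at the front; origin under its middle
Mind the look-alikes: they are no part of the job. Of the things that look like the probe, the larger one is meant.

How it is judged (in metres and radians):
On the way, in this order (a step that is already met when the one before it is completed fails the run):
1. all four chips lie in the catch tin (x of chip_1 in the frame of tin_center between -0.065 and 0.065 m and y of chip_1 in the frame of tin_center between -0.056 and 0.056 m and z of chip_1 in the frame of tin_center between -0.01 and 0.04 m and x of chip_2 in the frame of tin_center between -0.065 and 0.065 m and y of chip_2 in the frame of tin_center between -0.056 and 0.056 m and z of chip_2 in the frame of tin_center between -0.01 and 0.04 m and x of chip_3 in the frame of tin_center between -0.065 and 0.065 m and y of chip_3 in the frame of tin_center between -0.056 and 0.056 m and z of chip_3 in the frame of tin_center between -0.01 and 0.04 m and x of chip_4 in the frame of tin_center between -0.065 and 0.065 m and y of chip_4 in the frame of tin_center between -0.056 and 0.056 m and z of chip_4 in the frame of tin_center between -0.01 and 0.04 m), for 0.2 s.
2. the scraper stands upright on the worktop, let go (height (world z) of scraper below 0.006 m and angle between scraper's own z axis and vertical below 0.1 rad and contact force between the fingers and scraper below 0.3 N), for 0.2 s.
3. the probe is lifted out of the dock (z of probe in the frame of dock above 0.05 m), for 0.1 s.
4. the probe passes over the brick wall (x of probe in the frame of lead_wall between -0.15 and 0.15 m and y of probe in the frame of lead_wall between -0.05 and 0.05 m and z of probe in the frame of lead_wall above 0.1 m), for 0.03 s.
At the end, for the whole second after the job is handed in: Gripper still holds the probe at rest and level (0.08 rad), touching no tray, underside 4 to 18 mm above the plate, middle within 12 mm of the plate's middle, within 0.12 rad of the tray's length; all four chips in the tin; scraper upright and released on the worktop (all of step 1 and all of step 2 and z of probe in the frame of plate_center between 0.004 and 0.018 m and horizontal distance between probe and plate_center below 0.012 m and angle between the y axis of probe and the y axis of counting_tray, either way round below 0.12 rad and angle between probe's own z axis and vertical below 0.08 rad and linear speed of each of probe, scraper below 0.02 m/s and angular speed of probe below 0.15 rad/s and contact force between probe and counting_tray below 0.2 N and contact force between the fingers and probe above 2 N); the arm keeps its last pose, push and grip.
It fails at once if the gripper touches a chip (contact force between the fingers and chip_1 above 1 N or contact force between the fingers and chip_2 above 1 N or contact force between the fingers and chip_3 above 1 N or contact force between the fingers and chip_4 above 1 N).
It fails at once if the probe touches the tray, a chip or the bricks (contact force between probe and counting_tray above 0.5 N or contact force between probe and lead_wall above 0.5 N or contact force between probe and chip_1 above 0.5 N or contact force between probe and chip_2 above 0.5 N or contact force between probe and chip_3 above 0.5 N or contact force between probe and chip_4 above 0.5 N).
It fails at once if something else on the worktop is shifted by more than 3 cm (distance of any of erlenmeyer_100, reagent_bottle, amber_vial, tube_rack, timer, stopper_1, spatula from where it was at the start of the episode above 0.03 m).
It also fails if it takes over 64 s, if anything falls off the work surface, if the arm or the gripper's body presses on something with over 40 N, if the wrist force passes 120 N, or if a joint passes its speed limit or range.

## Working session

There is one attempt and no reset: what is moved stays moved. The work goes in short steps, Python scripts to look and compute and a tool call to move; the robot and the scene stay as the last step left them, time stands still between calls to the robot, and variables do not carry over. Pictures are saved under pics/ and viewed, at most 10 in all, crops included, and the job is handed in when it is done.

Besides the shell and the picture viewer there is one more tool, called after "Request:" by a JSON object that holds its "name" and its "arguments", one argument or row to a line. carry_out: Moves the arm, as the interface text tells. Its arguments: {"type":"object","properties":{"moves":{"type":"array","items":{"type":"object","properties":{"tx":{"type":"number","minimum":-1,"maximum":1},"ty":{"type":"number","minimum":-1,"maximum":1},"tz":{"type":"number","minimum":-1,"maximum":1},"twist":{"type":"number","minimum":-1,"maximum":1},"fingers":{"type":"number"}}}}},"required":["moves"]}

```bash
mkdir -p pics; cat > h.py <<'E'
import numpy as np, cv2, json
from cell import ctrl, eyes, job
def snap(n,f):
    d=eyes.get_image(n); cv2.imwrite(f'pics/{f}.png',d['color'])
    np.savez(f'pics/{f}.npz',T=d['world_from_camera'],fovy=d['fovy'],c=[d['cx'],d['cy']]); print({k:v for k,v in d.items() if k not in('color','world_from_camera')}); return d
def px2w(f,uv,z):
    d=np.load(f'pics/{f}.npz'); F=240/np.tan(np.radians(d['fovy'])/2)
    uv=np.atleast_2d(uv).astype(float); z=np.broadcast_to(z,len(uv))
    r=np.c_[(uv[:,0]-d['c'][0])/F,-(uv[:,1]-d['c'][1])/F,-np.ones(len(uv))]@d['T'][:3,:3].T
    o=d['T'][:3,3]; return o+r*((z-o[2])/r[:,2])[:,None]
def w2px(f,p):
    d=np.load(f'pics/{f}.npz'); F=240/np.tan(np.radians(d['fovy'])/2)
    q=(np.atleast_2d(p)-d['T'][:3,3])@d['T'][:3,:3]
    return np.c_[d['c'][0]-F*q[:,0]/q[:,2], d['c'][1]+F*q[:,1]/q[:,2]]
E
python3 - <<'E'
from h import *
for n in('scene','side','wrist'):
    d=snap(n,n+'0'); print(d['world_from_camera'].round(3).tolist())
print(ctrl.read_state(), ctrl.tips_ahead)
E
```

```text
{'fovy': 48.95399274332874, 'cx': 310.5420348070959, 'cy': 238.90546384818097}
[[-0.732, 0.456, -0.506, -133.481], [-0.681, -0.482, 0.552, 721.279], [0.008, 0.748, 0.663, 996.04], [0.0, 0.0, 0.0, 1.0]]
{'fovy': 48.99449269989941, 'cx': 320.80732777102907, 'cy': 246.83605676045917}
[[0.832, 0.344, -0.436, -53.203], [-0.555, 0.489, -0.673, -982.605], [-0.019, 0.801, 0.598, 927.45], [0.0, 0.0, 0.0, 1.0]]
{'fovy': 71.13107102332869, 'cx': 320.9707016756606, 'cy': 237.7083771753363}
[[1.0, -0.001, 0.003, 650.478], [-0.0, 0.956, 0.295, 75.775], [-0.003, -0.295, 0.956, 373.548], [0.0, 0.0, 0.0, 1.0]]
{'clock': 0.15, 'qpos': array([-0.0658022 ,  0.6291311 ,  0.0384298 ,  1.51812744, -0.02698793,
        0.99630357, -0.0200506 ]), 'qd': array([ 1.07924273e-03, -2.03450088e-03,  8.80582796e-04, -3.29770204e-03,
       -6.69614082e-05,  3.34703684e-05,  2.96986129e-04]), 'tau': array([ 2.19518879e-03, -5.63800478e+01,  1.22790758e+00, -1.93650573e+01,
        1.11919764e-02,  7.40401709e-03, -1.44664841e-05]), 'eef_pos': array([6.49545457e+02, 4.18496490e-02, 2.41605126e+02]), 'tool_rot': array([-3.14014042e+00,  5.83001099e-06,  1.57076978e+00]), 'force': array([-0.25573879,  0.00737478,  0.64013895]), 'torque': array([-0.00758417,  0.03181119,  0.00769962]), 'gripper_force': 0.0, 'width': 84.81151805860635} 11.0
```

View pics/scene0.png

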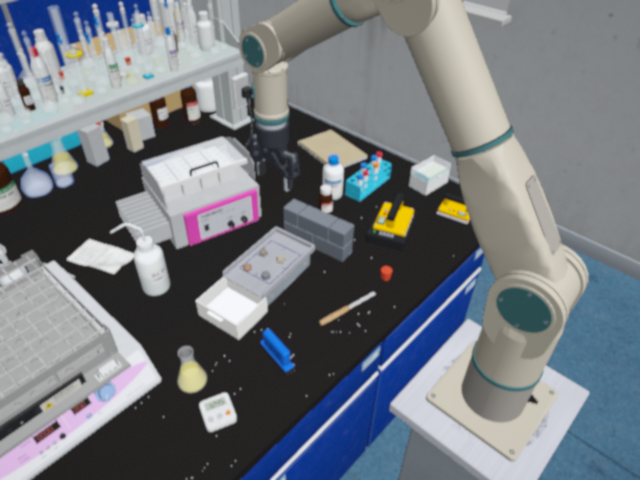

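View pics/side0.png

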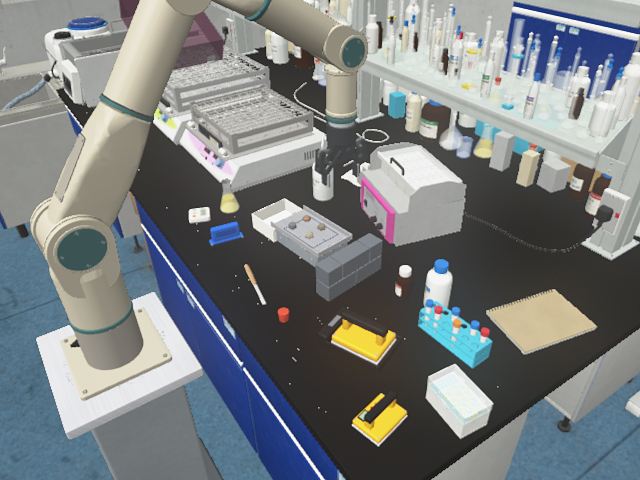

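The scene view shows the tray at (268,262), tin at (232,305), scraper at (277,350), wall at (318,228) and docked probe at (393,222). The side view shows the tray at (313,230), wall at (350,266), scraper at (226,234) and docked probe at (365,338).

Two things look like the probe: side (365,338), in the black dock, and side (378,418), smaller and lying loose. The docked one is larger and matches the description. I'll confirm it in a crop.

```bash
python3 - <<'E'
from h import *
a=cv2.imread('pics/side0.png')[180:450,200:420]; cv2.imwrite('pics/c1.png',cv2.resize(a[:190],None,fx=3.6,fy=3.15,interpolation=cv2.INTER_CUBIC)) 
a=cv2.imread('pics/side0.png'); cv2.imwrite('pics/c1.png',cv2.resize(a[190:370,200:410],None,fx=3.3,fy=3.3,interpolation=cv2.INTER_CUBIC))
a=cv2.imread('pics/scene0.png'); cv2.imwrite('pics/c2.png',cv2.resize(a[190:380,180:430],None,fx=3.2,fy=3.1578947,interpolation=cv2.INTER_CUBIC))
E
```

```text
(no output)
```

View pics/c1.png

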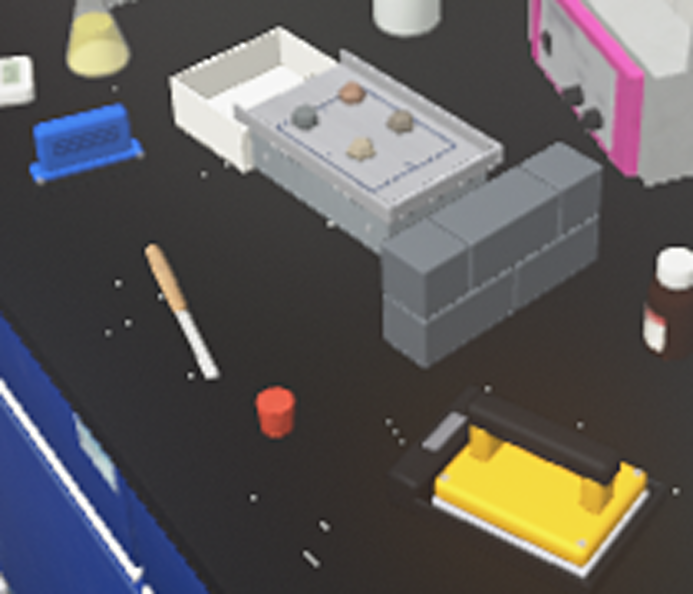

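View pics/c2.png

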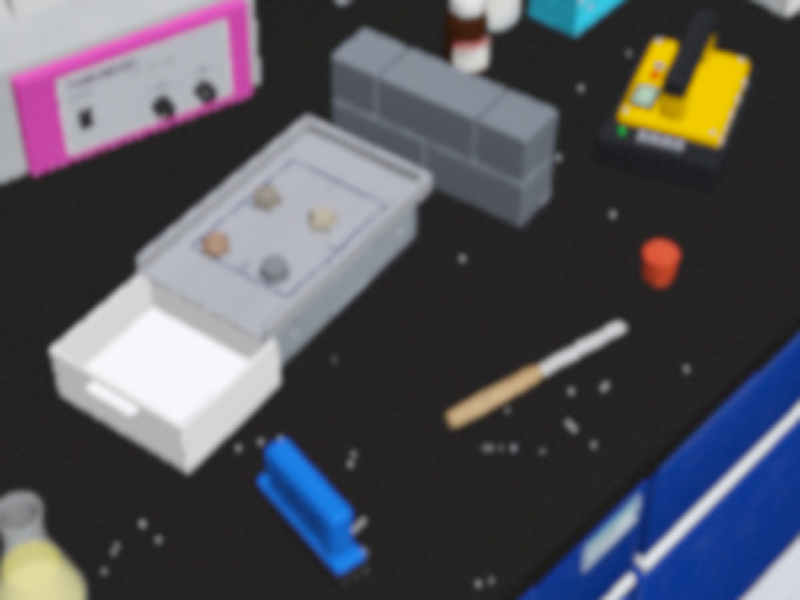

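Confirmed: in the crop, the probe at c1 (540,470) sits in the dock with its black block, so it is the larger, charging one. Next I'll fit poses from corners in both views.

```bash
cat >> h.py <<'E'
from scipy.optimize import least_squares
def fit(obs,x0):  # obs: list (image, [[u,v]..], [[x,y,z]..]) -> x,y,yaw
    def res(q):
        c,s=np.cos(q[2]),np.sin(q[2]); r=[]
        for f,uv,p in obs:
            p=np.array(p,float); w=np.c_[q[0]+c*p[:,0]-s*p[:,1],q[1]+s*p[:,0]+c*p[:,1],p[:,2]]
            r.append((w2px(f,w)-uv).ravel())
        return np.concatenate(r)
    o=least_squares(res,x0,loss='soft_l1',x_scale=[1,1,.01]); return o.x,res(o.x).round(1)
E
python3 - <<'E'
from h import *
A=lambda l:np.array(l,float)/3.3+[200,190]
B=lambda l:np.array(l,float)/[3.2,3.158]+[180,190]
t=[[48,-64,60],[-48,-64,60],[-48,64,60],[48,64,60],[65,-105,74],[-65,-105,74]]
print('tray',*fit([('side0',A([(456,147),(374,191),(277,126),(346,90),(502,148),(392,206)]),t),('scene0',B([(295,160),(387,207),(288,297),(193,243),(308,115),(433,182)]),t)],[600,0,0]))
w=[[-100,25,100],[-100,-25,100],[100,-25,100],[100,25,100]]
print('wall',*fit([('side0',A([(385,240),(427,270),(602,165),(556,143)]),w),('scene0',B([(522,145),(557,110),(365,28),(332,58)]),w)],[600,-200,0]))
h=[[0,58,84],[0,-58,84]]
print('probe',*fit([('side0',A([(478,398),(612,470)]),h),('scene0',B([(680,85),(710,17)]),h)],[600,-400,0]))
print('scr', px2w('side0',A([(88,170)]),0), px2w('scene0',B([(314,455),]),64))
g=[[-42,0,64],[42,0,64]]
for x0 in([500,200,0],[500,200,1]): print('scr',*fit([('side0',A([(37,124),(126,107)]),g),('scene0',B([(350,518),(279,440)]),g)],x0))
print('spat/stop/timer',px2w('side0',A([(150,250),(213,375),(276,430),(95,70)]),[7,3,0,0]).round())
E
```

```text
tray [5.96023030e+02 7.39870561e+01 1.33910730e-01] [-0.5 -0.6 -1.3 -0.2 -0.7  0.1  3.7 -1.5 -0.1 -1.2 -1.7  0.4 -0.2 -0.6
  0.1 -1.1  0.2 -0.4  0.1  0.5  0.  -0.8  0.3 -3.2]
wall [ 6.00307608e+02 -1.07793877e+02  1.39754170e-01] [-3.  -0.  -2.4  0.1  0.1 -0.6  0.5 -1.8  1.4 -1.4  0.5 -0.4 -0.4 -1.
 -0.8 -1.6]
probe [ 4.85773599e+02 -3.19816222e+02  3.39396264e-01] [-2.5 -0.4  0.2 -0.8 -0.2 -2.   2.1 -3.4]
scr [[ 4.06210881e+02  2.46031315e+02 -1.13686838e-13]] [[413.28941317 228.06369449  64.        ]]
scr [ 4.01542147e+02  2.40811449e+02 -1.80489870e-01] [-2.1  1.1 -1.  -0.6 -0.6 -0.9  0.  -1.1]
scr [ 4.01542147e+02  2.40811449e+02 -1.80489873e-01] [-2.1  1.1 -1.  -0.6 -0.6 -0.9  0.  -1.1]
spat/stop/timer [[ 396.  101.    7.]
 [ 366.  -62.    3.]
 [ 377. -140.    0.]
 [ 485.  395.    0.]]
```

Request:
{"name": "carry_out", "arguments": {
  "moves": [
    {"tx": 0.1,"ty": -0.103,"tz": 0.01,"fingers": 1},
    {"tx": 0.1,"ty": -0.103,"tz": 0.01,"fingers": 1},
    {"tx": 0.1,"ty": -0.103,"tz": 0.01,"fingers": 1},
    {"tx": 0.1,"ty": -0.103,"tz": 0.01,"fingers": 1},
    {"tx": 0.1,"ty": -0.103,"tz": 0.01,"fingers": 1},
    {"tx": 0.1,"ty": -0.103,"tz": 0.01,"fingers": 1},
    {"tx": 0.1,"ty": -0.103,"tz": 0.01,"fingers": 1},
    {"tx": 0.1,"ty": -0.103,"tz": 0.01,"fingers": 1}
  ]
}}

```text
validation failed for argument at $.mo...
```

Request:
{"name": "carry_out", "arguments": {
  "moves": [
    {"twist": -0.055,"fingers": 1},
    {"twist": -0.055,"fingers": 1},
    {"twist": -0.055,"fingers": 1},
    {"twist": -0.055,"fingers": 1},
    {"twist": -0.055,"fingers": 1},
    {"twist": -0.055,"fingers": 1},
    {"twist": -0.055,"fingers": 1},
    {"twist": -0.055,"fingers": 1},
    {"fingers": 1}
  ]
}}

```text
validation failed for argument at $.mo...
```

```bash
python3 - <<'E'
from h import *
s=ctrl.read_state(); print(s['eef_pos'],s['tool_rot'],s['clock'])
snap('wrist','w1')
g=[[-42,-10,64],[42,-10,64],[42,10,64],[-42,10,64]]
c,s=np.cos(-.18),np.sin(-.18); p=np.array(g); print(w2px('w1',np.c_[401.5+c*p[:,0]-s*p[:,1],240.8+s*p[:,0]+c*p[:,1],p[:,2]]).round())
E
```

```text
[6.49545457e+02 4.18496490e-02 2.41605126e+02] [-3.14014042e+00  5.83001099e-06  1.57076978e+00] 0.15
{'fovy': 71.13107102332869, 'cx': 320.9707016756606, 'cy': 237.7083771753363}
[[ -72.  -96.]
 [  44.  -71.]
 [  42. -104.]
 [ -77. -130.]]
```

View pics/w1.png

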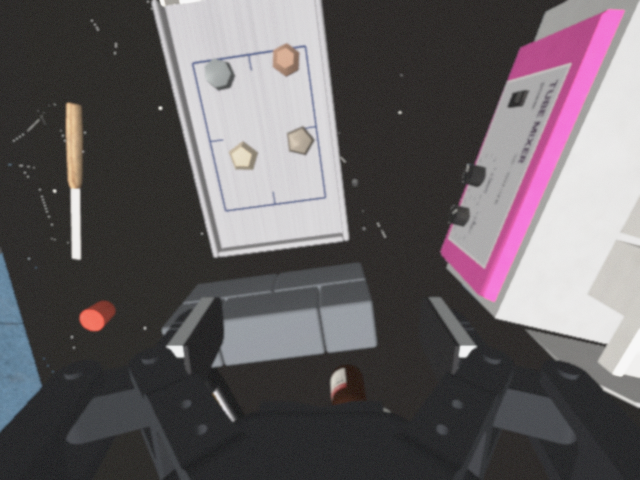

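The moves were refused, probably because a row needs every field. The wrist picture shows the tray outline corners at (193,62), (306,45), (326,197) and (226,211), and the rim corners at (217,257) and (348,239).

Request:
{"name": "carry_out", "arguments": {
  "moves": [
    {"tx": 0.1,"ty": -0.103,"tz": 0.01,"twist": 0,"fingers": 1},
    {"tx": 0.1,"ty": -0.103,"tz": 0.01,"twist": 0,"fingers": 1},
    {"tx": 0.1,"ty": -0.103,"tz": 0.01,"twist": 0,"fingers": 1},
    {"tx": 0.1,"ty": -0.103,"tz": 0.01,"twist": 0,"fingers": 1},
    {"tx": 0.1,"ty": -0.103,"tz": 0.01,"twist": 0,"fingers": 1},
    {"tx": 0.1,"ty": -0.103,"tz": 0.01,"twist": 0,"fingers": 1},
    {"tx": 0.1,"ty": -0.103,"tz": 0.01,"twist": 0,"fingers": 1},
    {"tx": 0.1,"ty": -0.103,"tz": 0.01,"twist": 0,"fingers": 1}
  ]
}}

```text
clock: 1.2
eef_pos: [401.8, 241.0, 218.3]
tool_rot: [3.141, -0.0, 1.571]
force: [0.4, 0.8, 0.7]
width: 85.4
gripper_force: 0.0
```

```bash
python3 - <<'E'
from h import *
t=[[48,-64,60],[-48,-64,60],[-48,64,60],[48,64,60],[65,-105,74],[-65,-105,74]]
print('tray',*fit([('w1',np.array([(326,197),(226,211),(193,62),(306,45),(348,239),(217,257)]),t)],[600,70,.13]))
E
```

```text
tray [5.98249794e+02 7.66943031e+01 1.35948764e-01] [-0.  -0.6  0.2 -1.1  0.1  0.5 -0.3  0.   1.9  0.7 -2.9  0.2]
```

Request:
{"name": "carry_out", "arguments": {
  "moves": [
    {"tx": 0,"ty": 0,"tz": 0,"twist": -0.055,"fingers": 1},
    {"tx": 0,"ty": 0,"tz": 0,"twist": -0.055,"fingers": 1},
    {"tx": 0,"ty": 0,"tz": 0,"twist": -0.055,"fingers": 1},
    {"tx": 0,"ty": 0,"tz": 0,"twist": -0.055,"fingers": 1},
    {"tx": 0,"ty": 0,"tz": 0,"twist": -0.055,"fingers": 1},
    {"tx": 0,"ty": 0,"tz": 0,"twist": -0.055,"fingers": 1},
    {"tx": 0,"ty": 0,"tz": 0,"twist": -0.055,"fingers": 1},
    {"tx": 0,"ty": 0,"tz": 0,"twist": -0.055,"fingers": 1},
    {"tx": 0,"ty": 0,"tz": 0,"twist": 0,"fingers": 1}
  ]
}}

```text
clock: 2.33
eef_pos: [402.8, 239.9, 218.2]
tool_rot: [3.141, -0.0, 2.951]
force: [0.4, -0.0, 0.3]
width: 85.5
gripper_force: 0.0
```

```bash
python3 - <<'E'
from h import *
s=ctrl.read_state(); print(s['eef_pos'],s['tool_rot'],s['clock'],s['qpos'].round(2))
snap('wrist','w2')
g=[[-42,-10,64],[42,-10,64],[42,10,64],[-42,10,64]]
c,s=np.cos(-.18),np.sin(-.18); p=np.array(g); print(w2px('w2',np.c_[401.5+c*p[:,0]-s*p[:,1],240.8+s*p[:,0]+c*p[:,1],p[:,2]]).round())
E
```

```text
[402.82147777 239.85946516 218.24274986] [ 3.14145400e+00 -3.95602274e-04  2.95097696e+00] 2.325 [-0.33  0.43 -0.36  2.03  0.22  0.73  0.55]
{'fovy': 71.13107102332869, 'cx': 320.9707016756606, 'cy': 237.7083771753363}
[[309. 173.]
 [311. 266.]
 [332. 266.]
 [332. 173.]]
```

View pics/w2.png

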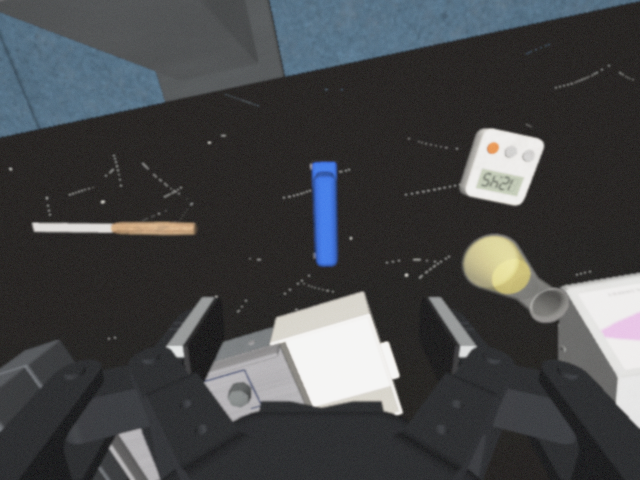

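The picture shows the grip's top ends at about (324.5,174) and (327,265), slightly right of the prediction. Now computing its pose.

```bash
python3 - <<'E'
from h import *
im=cv2.imread('pics/w2.png').astype(int); m=(im[:,:,0]-im[:,:,2]>70)&(im[:,:,0]>120); m[:150]=0;m[280:]=0;m[:,:290]=0;m[:,360:]=0
for v in range(158,272,6):
    u=np.where(m[v])[0]; print(v,(u.min(),u.max()) if len(u) else None,end=' ')
e=px2w('w2',[(324.5,174),(327,265)],64); d=e[0]-e[1]; print(e,e.mean(0),np.linalg.norm(d),np.arctan2(d[1],d[0]))
E
```

```text
158 None 164 (np.int64(312), np.int64(336)) 170 (np.int64(312), np.int64(336)) 176 (np.int64(312), np.int64(336)) 182 (np.int64(312), np.int64(335)) 188 (np.int64(313), np.int64(335)) 194 (np.int64(313), np.int64(335)) 200 (np.int64(314), np.int64(335)) 206 (np.int64(314), np.int64(336)) 212 (np.int64(314), np.int64(336)) 218 (np.int64(314), np.int64(336)) 224 (np.int64(315), np.int64(336)) 230 (np.int64(315), np.int64(336)) 236 (np.int64(315), np.int64(336)) 242 (np.int64(315), np.int64(336)) 248 (np.int64(315), np.int64(336)) 254 (np.int64(315), np.int64(336)) 260 (np.int64(316), np.int64(336)) 266 (np.int64(323), np.int64(325)) [[361.54802728 251.56321607  64.        ]
 [442.89125722 238.4501092   64.        ]] [402.21964225 245.00666263  64.        ] 82.39341374910975 2.9817606360271522
```

Request:
{"name": "carry_out", "arguments": {
  "moves": [
    {"tx": 0.005,"ty": 0.016,"tz": 0.1,"twist": -0.008,"fingers": 1},
    {"tx": 0,"ty": 0,"tz": 0.12,"twist": 0,"fingers": 1},
    {"tx": 0,"ty": 0,"tz": 0.12,"twist": 0,"fingers": 1},
    {"tx": 0,"ty": 0,"tz": 0.12,"twist": 0,"fingers": 1},
    {"tx": 0,"ty": 0,"tz": 0.1,"twist": 0,"fingers": 1},
    {"tx": 0,"ty": 0,"tz": 0.04,"twist": 0,"fingers": 1},
    {"tx": 0,"ty": 0,"tz": 0,"twist": 0,"fingers": 1},
    {"tx": 0,"ty": 0,"tz": 0,"twist": 0,"fingers": 0},
    {"tx": 0,"ty": 0,"tz": 0,"twist": 0,"fingers": 0},
    {"tx": 0,"ty": 0,"tz": 0,"twist": 0,"fingers": 0},
    {"tx": 0,"ty": 0,"tz": 0,"twist": 0,"fingers": 0},
    {"tx": 0,"ty": 0,"tz": 0,"twist": 0,"fingers": 0}
  ]
}}

```text
clock: 3.88
eef_pos: [402.5, 245.0, 38.7]
tool_rot: [3.141, 0.001, 2.978]
force: [-0.0, -0.0, 5.9]
width: 19.6
gripper_force: 61.8
```

Request:
{"name": "carry_out", "arguments": {
  "moves": [
    {"tx": 0,"ty": 0,"tz": 0,"twist": 0,"fingers": 0},
    {"tx": 0,"ty": 0,"tz": 0,"twist": 0,"fingers": 0},
    {"tx": 0,"ty": 0,"tz": 0,"twist": 0,"fingers": 0},
    {"tx": 0,"ty": 0,"tz": 0,"twist": 0,"fingers": 0}
  ]
}}

```text
clock: 4.38
eef_pos: [402.5, 245.0, 38.7]
tool_rot: [3.141, 0.001, 2.978]
force: [-0.5, -0.8, 6.0]
width: 19.3
gripper_force: 61.9
```

Request:
{"name": "carry_out", "arguments": {
  "moves": [
    {"tx": 0,"ty": 0,"tz": -0.08,"twist": 0,"fingers": 0},
    {"tx": 0,"ty": 0,"tz": -0.12,"twist": 0,"fingers": 0},
    {"tx": 0,"ty": 0,"tz": -0.12,"twist": 0,"fingers": 0},
    {"tx": 0,"ty": 0,"tz": -0.12,"twist": 0,"fingers": 0},
    {"tx": 0,"ty": 0,"tz": 0,"twist": -0.035,"fingers": 0},
    {"tx": 0,"ty": 0,"tz": 0,"twist": -0.035,"fingers": 0},
    {"tx": 0,"ty": 0,"tz": 0,"twist": -0.025,"fingers": 0},
    {"tx": 0,"ty": 0,"tz": 0,"twist": 0,"fingers": 0}
  ]
}}

```text
clock: 5.38
eef_pos: [402.0, 244.7, 170.1]
tool_rot: [-3.142, -0.001, -3.008]
force: [0.1, -0.1, -0.5]
width: 19.2
gripper_force: 61.0
```

Request:
{"name": "carry_out", "arguments": {
  "moves": [
    {"tx": -0.071,"ty": -0.11,"tz": 0,"twist": 0,"fingers": 0},
    {"tx": -0.071,"ty": -0.11,"tz": 0,"twist": 0,"fingers": 0},
    {"tx": -0.071,"ty": -0.11,"tz": 0,"twist": 0,"fingers": 0},
    {"tx": -0.071,"ty": -0.11,"tz": 0,"twist": 0,"fingers": 0},
    {"tx": -0.071,"ty": -0.11,"tz": 0,"twist": 0,"fingers": 0},
    {"tx": -0.071,"ty": -0.11,"tz": 0,"twist": 0,"fingers": 0},
    {"tx": -0.071,"ty": -0.11,"tz": 0,"twist": 0,"fingers": 0},
    {"tx": -0.071,"ty": -0.11,"tz": 0,"twist": 0,"fingers": 0},
    {"tx": 0,"ty": 0,"tz": 0,"twist": 0,"fingers": 0}
  ]
}}

```text
clock: 6.5
eef_pos: [608.1, 2.2, 169.4]
tool_rot: [-3.14, 0.0, -3.014]
force: [-0.5, 0.4, -1.4]
width: 19.4
gripper_force: 60.9
```

```bash
python3 - <<'E'
from h import *
a=[]
for n in('scene','side'):
    snap(n,n+'1'); im=cv2.imread(f'pics/{n}1.png')
    x,y=(180,170) if n=='scene' else (230,160)
    a.append(cv2.resize(im[y:y+150,x:x+130],None,fx=3,fy=3,interpolation=cv2.INTER_CUBIC))
cv2.imwrite('pics/c3.png',np.hstack(a))
E
```

```text
{'fovy': 48.95399274332874, 'cx': 310.5420348070959, 'cy': 238.90546384818097}
{'fovy': 48.99449269989941, 'cx': 320.80732777102907, 'cy': 246.83605676045917}
```

View pics/c3.png

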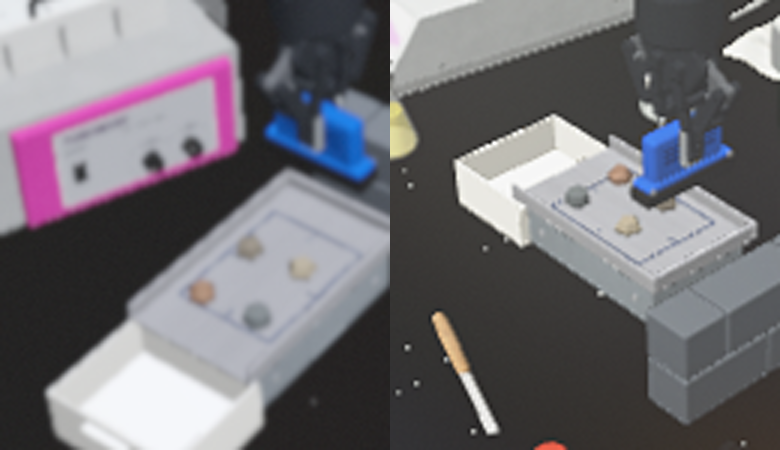

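The scraper hangs upright and square over the bare strip: sole at left half (320,150) and right half (685,185). Lowering it and sweeping.

Request:
{"name": "carry_out", "arguments": {
  "moves": [
    {"tx": 0,"ty": 0,"tz": 0.1,"twist": 0,"fingers": 0},
    {"tx": 0,"ty": 0,"tz": 0.08,"twist": 0,"fingers": 0},
    {"tx": 0,"ty": 0,"tz": 0.035,"twist": 0,"fingers": 0},
    {"tx": 0,"ty": 0,"tz": 0.008,"twist": -0.002,"fingers": 0},
    {"tx": 0,"ty": 0,"tz": 0,"twist": 0,"fingers": 0}
  ]
}}

```text
clock: 7.22
eef_pos: [607.0, 6.9, 104.1]
tool_rot: [3.141, 0.001, -3.0]
force: [0.6, -0.2, -0.8]
width: 18.9
gripper_force: 60.9
```

Request:
{"name": "carry_out", "arguments": {
  "moves": [
    {"tx": 0,"ty": 0,"tz": 0.011,"twist": 0.002,"fingers": 0},
    {"tx": 0,"ty": 0,"tz": 0,"twist": 0,"fingers": 0},
    {"tx": 0,"ty": 0.02,"tz": 0,"twist": 0,"fingers": 0},
    {"tx": 0,"ty": 0.04,"tz": 0,"twist": 0,"fingers": 0},
    {"tx": 0,"ty": 0.04,"tz": 0,"twist": 0,"fingers": 0},
    {"tx": 0,"ty": 0.04,"tz": 0,"twist": 0,"fingers": 0}
  ]
}}

```text
clock: 7.98
eef_pos: [600.8, 49.4, 100.2]
tool_rot: [3.141, 0.0, -3.006]
force: [-0.9, 0.7, -1.0]
width: 19.4
gripper_force: 60.9
```

Request:
{"name": "carry_out", "arguments": {
  "moves": [
    {"tx": 0,"ty": 0.045,"tz": 0,"twist": 0,"fingers": 0},
    {"tx": 0,"ty": 0.045,"tz": 0,"twist": 0,"fingers": 0},
    {"tx": 0,"ty": 0.045,"tz": 0,"twist": 0,"fingers": 0},
    {"tx": 0,"ty": 0.045,"tz": 0,"twist": 0,"fingers": 0},
    {"tx": 0,"ty": 0.045,"tz": 0,"twist": 0,"fingers": 0},
    {"tx": 0,"ty": 0.045,"tz": 0,"twist": 0,"fingers": 0},
    {"tx": 0,"ty": 0.045,"tz": 0,"twist": 0,"fingers": 0},
    {"tx": 0,"ty": 0.045,"tz": 0,"twist": 0,"fingers": 0},
    {"tx": 0,"ty": 0.045,"tz": 0,"twist": 0,"fingers": 0},
    {"tx": 0,"ty": 0.045,"tz": 0,"twist": 0,"fingers": 0},
    {"tx": 0,"ty": 0.03,"tz": 0,"twist": 0,"fingers": 0},
    {"tx": 0,"ty": 0,"tz": 0,"twist": 0,"fingers": 0}
  ]
}}

```text
clock: 9.48
eef_pos: [581.4, 191.8, 100.2]
tool_rot: [3.141, 0.0, -3.005]
force: [-0.2, 0.1, -1.6]
width: 19.5
gripper_force: 60.9
```

```bash
python3 - <<'E'
from h import *
a=[]
for n in('scene','side'):
    snap(n,n+'2'); im=cv2.imread(f'pics/{n}2.png')
    x,y=(180,210) if n=='scene' else (230,160)
    a.append(cv2.resize(im[y:y+140,x:x+130],None,fx=3,fy=3,interpolation=cv2.INTER_CUBIC))
cv2.imwrite('pics/c4.png',np.hstack(a))
E
```

```text
{'fovy': 48.95399274332874, 'cx': 310.5420348070959, 'cy': 238.90546384818097}
{'fovy': 48.99449269989941, 'cx': 320.80732777102907, 'cy': 246.83605676045917}
```

View pics/c4.png

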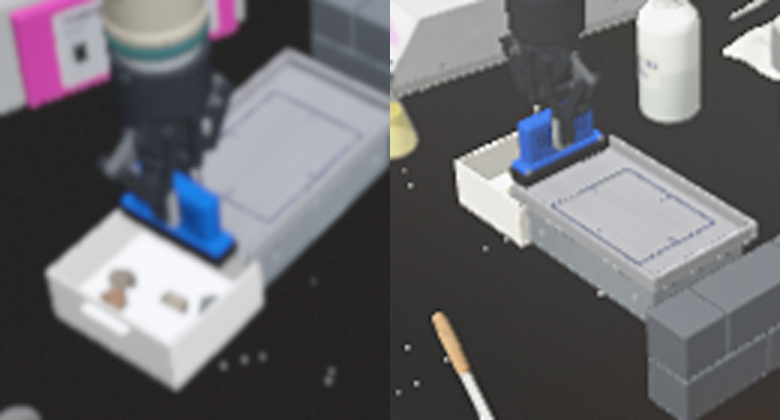

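All four chips are in the tin, at left half (122,278), (115,297), (175,300) and (208,303), and the plate is clear. Next I'll lift the scraper and put it back on the worktop.

Request:
{"name": "carry_out", "arguments": {
  "moves": [
    {"tx": 0,"ty": 0,"tz": -0.08,"twist": 0,"fingers": 0},
    {"tx": 0,"ty": 0,"tz": -0.12,"twist": 0,"fingers": 0},
    {"tx": 0,"ty": 0,"tz": -0.04,"twist": 0,"fingers": 0},
    {"tx": 0.113,"ty": 0.051,"tz": 0,"twist": 0,"fingers": 0},
    {"tx": 0.113,"ty": 0.051,"tz": 0,"twist": 0,"fingers": 0},
    {"tx": 0.113,"ty": 0.051,"tz": 0,"twist": 0,"fingers": 0},
    {"tx": 0.113,"ty": 0.051,"tz": 0,"twist": 0,"fingers": 0},
    {"tx": 0.113,"ty": 0.051,"tz": 0,"twist": 0,"fingers": 0},
    {"tx": 0,"ty": 0,"tz": 0.1,"twist": 0,"fingers": 0},
    {"tx": 0,"ty": 0,"tz": 0.12,"twist": 0,"fingers": 0},
    {"tx": 0,"ty": 0,"tz": 0.12,"twist": 0,"fingers": 0},
    {"tx": 0,"ty": 0,"tz": 0,"twist": 0,"fingers": 0}
  ]
}}

```text
clock: 11.08
eef_pos: [401.6, 242.1, 68.0]
tool_rot: [-3.138, -0.005, -3.006]
force: [-0.7, -0.8, -1.7]
width: 19.3
gripper_force: 60.9
```

Request:
{"name": "carry_out", "arguments": {
  "moves": [
    {"tx": 0,"ty": 0,"tz": 0.06,"twist": 0,"fingers": 0},
    {"tx": 0,"ty": 0,"tz": 0.025,"twist": 0,"fingers": 0},
    {"tx": 0,"ty": 0,"tz": 0,"twist": 0,"fingers": 0},
    {"tx": 0,"ty": 0,"tz": 0,"twist": 0,"fingers": 0}
  ]
}}

```text
clock: 11.58
eef_pos: [403.8, 243.9, 45.4]
tool_rot: [3.141, 0.001, -3.007]
force: [0.1, -0.3, -1.3]
width: 19.4
gripper_force: 60.9
```

Request:
{"name": "carry_out", "arguments": {
  "moves": [
    {"tx": 0,"ty": 0,"tz": 0.017,"twist": 0,"fingers": 0},
    {"tx": 0,"ty": 0,"tz": 0.005,"twist": 0,"fingers": 0},
    {"tx": 0,"ty": 0,"tz": 0,"twist": 0,"fingers": 0}
  ]
}}

```text
clock: 11.95
eef_pos: [403.5, 243.7, 38.7]
tool_rot: [-3.142, 0.001, -3.007]
force: [-1.6, -0.4, 7.8]
width: 19.1
gripper_force: 62.0
```

Request:
{"name": "carry_out", "arguments": {
  "moves": [
    {"tx": 0,"ty": 0,"tz": 0,"twist": 0,"fingers": 1},
    {"tx": 0,"ty": 0,"tz": 0,"twist": 0,"fingers": 1},
    {"tx": 0,"ty": 0,"tz": 0,"twist": 0,"fingers": 1},
    {"tx": 0,"ty": 0,"tz": 0,"twist": 0,"fingers": 1},
    {"tx": 0,"ty": 0,"tz": 0,"twist": 0,"fingers": 1},
    {"tx": 0,"ty": 0,"tz": -0.05,"twist": 0,"fingers": 1},
    {"tx": 0,"ty": 0,"tz": -0.11,"twist": 0,"fingers": 1},
    {"tx": 0,"ty": 0,"tz": -0.13,"twist": 0,"fingers": 1},
    {"tx": 0,"ty": 0,"tz": -0.13,"twist": 0,"fingers": 1},
    {"tx": 0,"ty": 0,"tz": -0.13,"twist": 0,"fingers": 1},
    {"tx": 0,"ty": 0,"tz": -0.13,"twist": 0,"fingers": 1}
  ]
}}

```text
clock: 13.32
eef_pos: [403.1, 243.4, 243.3]
tool_rot: [-3.141, -0.0, -3.007]
force: [-0.0, 0.3, 0.4]
width: 85.5
gripper_force: 0.0
```

Request:
{"name": "carry_out", "arguments": {
  "moves": [
    {"tx": -0.002,"ty": -0.172,"tz": 0,"twist": 0,"fingers": 1},
    {"tx": -0.002,"ty": -0.172,"tz": 0,"twist": 0,"fingers": 1},
    {"tx": -0.002,"ty": -0.172,"tz": 0,"twist": 0,"fingers": 1},
    {"tx": -0.002,"ty": -0.172,"tz": 0,"twist": 0,"fingers": 1},
    {"tx": -0.002,"ty": -0.172,"tz": 0,"twist": 0,"fingers": 1},
    {"tx": -0.002,"ty": -0.172,"tz": 0,"twist": 0,"fingers": 1},
    {"tx": -0.002,"ty": -0.172,"tz": 0,"twist": 0,"fingers": 1},
    {"tx": -0.002,"ty": -0.172,"tz": 0,"twist": 0,"fingers": 1},
    {"tx": -0.002,"ty": -0.172,"tz": 0,"twist": 0,"fingers": 1},
    {"tx": -0.002,"ty": -0.172,"tz": 0,"twist": 0,"fingers": 1},
    {"tx": -0.002,"ty": -0.172,"tz": 0,"twist": 0,"fingers": 1}
  ]
}}

```text
clock: 14.7
eef_pos: [486.1, -319.5, 241.9]
tool_rot: [3.141, -0.0, -3.007]
force: [0.4, -0.6, -0.1]
width: 85.8
gripper_force: 0.0
```

Request:
{"name": "carry_out", "arguments": {
  "moves": [
    {"tx": 0,"ty": 0,"tz": 0,"twist": 0.0544,"fingers": 1},
    {"tx": 0,"ty": 0,"tz": 0,"twist": 0.0544,"fingers": 1},
    {"tx": 0,"ty": 0,"tz": 0,"twist": 0.0544,"fingers": 1},
    {"tx": 0,"ty": 0,"tz": 0,"twist": 0.0544,"fingers": 1},
    {"tx": 0,"ty": 0,"tz": 0,"twist": 0.0544,"fingers": 1},
    {"tx": 0,"ty": 0,"tz": 0,"twist": 0.0544,"fingers": 1},
    {"tx": 0,"ty": 0,"tz": 0,"twist": 0.0544,"fingers": 1},
    {"tx": 0,"ty": 0,"tz": 0,"twist": 0.0544,"fingers": 1},
    {"tx": 0,"ty": 0,"tz": 0,"twist": 0,"fingers": 1},
    {"tx": 0,"ty": 0,"tz": 0,"twist": 0,"fingers": 1}
  ]
}}

```text
clock: 15.95
eef_pos: [486.3, -317.7, 241.9]
tool_rot: [-3.141, -0.0, 1.912]
force: [-0.5, -1.1, -0.4]
width: 85.4
gripper_force: 0.0
```

```bash
python3 - <<'E'
from h import *
s=ctrl.read_state(); print(s['eef_pos'],s['tool_rot'],s['qpos'].round(2))
snap('wrist','w3'); snap('scene','scene3')
im=cv2.imread('pics/w3.png')
b=cv2.imread('pics/scene3.png')[210:390,180:340]
im[0:180,0:160]=b
cv2.imwrite('pics/w3v.png',im)
print(w2px('w3',[[485.8,-319.8,84]]))
E
```

```text
[ 486.25216026 -317.69236258  241.90445084] [-3.14147989e+00 -2.94648155e-04  1.91246130e+00] [ 0.57  0.53 -0.06  1.72  0.04  0.9   0.83]
{'fovy': 71.13107102332869, 'cx': 320.9707016756606, 'cy': 237.7083771753363}
{'fovy': 48.95399274332874, 'cx': 310.5420348070959, 'cy': 238.90546384818097}
[[318.98376834 224.91882262]]
```

View pics/w3v.png

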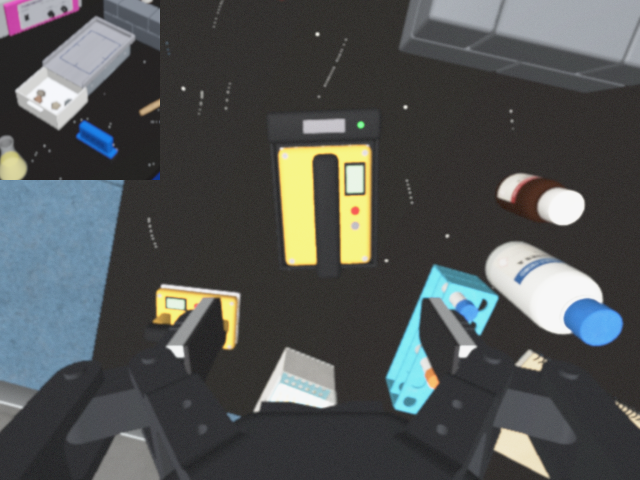

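The wrist picture shows the handle top running from (326,155) to (328,275), with the head corners at (277,148), (371,145), (374,264) and (286,266). The inset shows the scraper standing and the chips in the tin.

```bash
python3 - <<'E'
from h import *
im=cv2.imread('pics/w3.png').max(2)
for v in range(150,285,6):
    u=np.where(im[v,300:350]<90)[0]; print(v,(u.min()+300,u.max()+300,len(u)) if len(u) else None,end=' ')
e=px2w('w3',[(326,155),(328,275)],84); d=e[0]-e[1]; print(e,e.mean(0),np.linalg.norm(d),np.arctan2(d[1],d[0])-np.pi/2)
h=[[-46,62,36],[46,62,36],[46,-62,36],[-46,-62,36]]
print(*fit([('w3',np.array([(277,148),(371,145),(374,264),(286,266)]),h),('w3',np.array([(326,155),(328,275)]),[[0,58,84],[0,-58,84]])],[486,-320,.34]))
E
```

```text
150 None 156 (np.int64(316), np.int64(335), 20) 162 (np.int64(314), np.int64(337), 24) 168 (np.int64(314), np.int64(337), 24) 174 (np.int64(314), np.int64(337), 24) 180 (np.int64(314), np.int64(337), 24) 186 (np.int64(315), np.int64(337), 23) 192 (np.int64(315), np.int64(337), 23) 198 (np.int64(315), np.int64(338), 24) 204 (np.int64(315), np.int64(338), 24) 210 (np.int64(315), np.int64(338), 24) 216 (np.int64(316), np.int64(338), 23) 222 (np.int64(316), np.int64(338), 23) 228 (np.int64(316), np.int64(338), 23) 234 (np.int64(316), np.int64(338), 23) 240 (np.int64(317), np.int64(338), 22) 246 (np.int64(317), np.int64(338), 22) 252 (np.int64(317), np.int64(338), 22) 258 (np.int64(318), np.int64(339), 22) 264 (np.int64(317), np.int64(341), 25) 270 (np.int64(300), np.int64(349), 50) 276 (np.int64(300), np.int64(349), 50) 282 (np.int64(300), np.int64(349), 50) [[ 471.10273927 -260.54913613   84.        ]
 [ 509.90717919 -362.66835701   84.        ]] [ 490.50495923 -311.60874657   84.        ] 109.24339719968567 0.3631396166678482
[ 4.91384493e+02 -3.13388627e+02  3.76868457e-01] [ 0.3  0.1  0.9 -0.3 -3.2 -0.2 -0.2  0.6 -0.8 -1.7  1.1  5.2]
```

Request:
{"name": "carry_out", "arguments": {
  "moves": [
    {"tx": 0.006,"ty": 0.021,"tz": 0.1,"twist": -0.01,"fingers": 1},
    {"tx": 0,"ty": 0,"tz": 0.12,"twist": 0,"fingers": 1},
    {"tx": 0,"ty": 0,"tz": 0.12,"twist": 0,"fingers": 1},
    {"tx": 0,"ty": 0,"tz": 0.12,"twist": 0,"fingers": 1},
    {"tx": 0,"ty": 0,"tz": 0.1,"twist": 0,"fingers": 1},
    {"tx": 0,"ty": 0,"tz": 0.03,"twist": 0,"fingers": 1},
    {"tx": 0,"ty": 0,"tz": 0,"twist": 0,"fingers": 1},
    {"tx": 0,"ty": 0,"tz": 0,"twist": 0,"fingers": 1}
  ]
}}

```text
clock: 17.05
eef_pos: [492.5, -314.7, 66.3]
tool_rot: [3.14, 0.002, 1.941]
force: [-0.6, -0.3, 0.0]
width: 85.4
gripper_force: 0.0
```

Request:
{"name": "carry_out", "arguments": {
  "moves": [
    {"tx": 0,"ty": 0,"tz": 0,"twist": 0,"fingers": 0},
    {"tx": 0,"ty": 0,"tz": 0,"twist": 0,"fingers": 0},
    {"tx": 0,"ty": 0,"tz": 0,"twist": 0,"fingers": 0},
    {"tx": 0,"ty": 0,"tz": 0,"twist": 0,"fingers": 0},
    {"tx": 0,"ty": 0,"tz": 0,"twist": 0,"fingers": 0},
    {"tx": 0,"ty": 0,"tz": 0,"twist": 0,"fingers": 0}
  ]
}}

```text
clock: 17.8
eef_pos: [491.7, -314.2, 65.3]
tool_rot: [3.141, 0.0, 1.941]
force: [-1.8, 0.4, 5.6]
width: 22.6
gripper_force: 59.9
```

Request:
{"name": "carry_out", "arguments": {
  "moves": [
    {"tx": 0,"ty": 0,"tz": -0.03,"twist": 0,"fingers": 0},
    {"tx": 0,"ty": 0,"tz": -0.06,"twist": 0,"fingers": 0},
    {"tx": 0,"ty": 0,"tz": -0.1,"twist": 0,"fingers": 0},
    {"tx": 0,"ty": 0,"tz": -0.1,"twist": 0,"fingers": 0},
    {"tx": 0,"ty": 0,"tz": -0.1,"twist": 0,"fingers": 0},
    {"tx": 0,"ty": 0,"tz": -0.1,"twist": 0,"fingers": 0},
    {"tx": 0,"ty": 0,"tz": -0.03,"twist": 0,"fingers": 0},
    {"tx": 0,"ty": 0,"tz": 0,"twist": 0.038,"fingers": 0},
    {"tx": 0,"ty": 0,"tz": 0,"twist": 0.037,"fingers": 0},
    {"tx": 0,"ty": 0,"tz": 0,"twist": 0,"fingers": 0},
    {"tx": 0,"ty": 0,"tz": 0,"twist": 0,"fingers": 0}
  ]
}}

```text
clock: 19.18
eef_pos: [491.4, -313.8, 220.5]
tool_rot: [-3.141, -0.001, 1.707]
force: [-0.3, -0.0, -3.6]
width: 23.2
gripper_force: 59.2
```

```bash
python3 - <<'E'
from h import *
s=ctrl.read_state(); print(s['eef_pos'],s['tool_rot'],s['width'])
snap('wrist','w4'); snap('side','side4')
b=cv2.resize(cv2.imread('pics/side4.png')[200:360,270:420],None,fx=2,fy=2,interpolation=cv2.INTER_CUBIC)
im=np.zeros((480,800,3),np.uint8); im[:,300:]=cv2.imread('pics/w4.png')[:,70:570]; im[:320,:300]=b
cv2.imwrite('pics/w4v.png',im)
E
```

```text
[ 491.3856668  -313.78197029  220.54221665] [-3.14081391e+00 -6.96303660e-04  1.70736317e+00] 23.20661402136946
{'fovy': 71.13107102332869, 'cx': 320.9707016756606, 'cy': 237.7083771753363}
{'fovy': 48.99449269989941, 'cx': 320.80732777102907, 'cy': 246.83605676045917}
```

View pics/w4v.png

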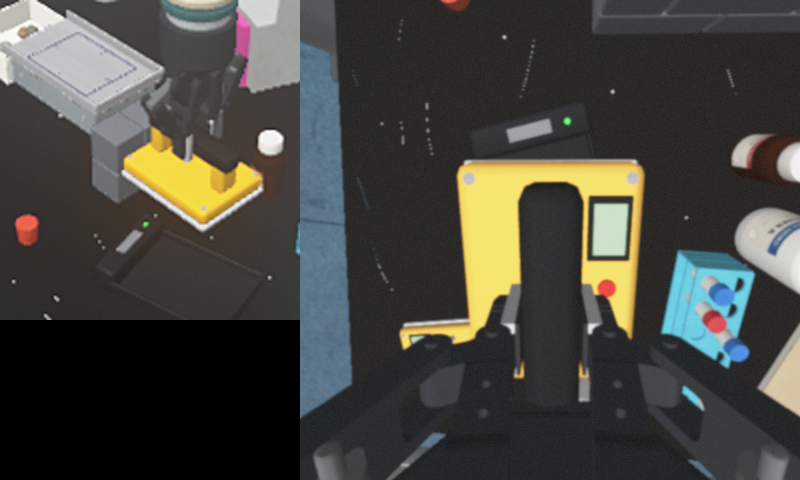

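The probe hangs level: the far head corners are at wrist (228,165) and (413,165), and the dock is empty. I'll check where it sits in the tool frame from that far edge.

```bash
python3 - <<'E'
from h import *
im=cv2.imread('pics/w4.png').astype(int); m=(im[:,:,2]-im[:,:,0]>70)&(im[:,:,1]>120)
print([(v,np.where(m[v,200:440])[0][[0,-1]]+200) for v in (172,185,200,215,230)])
print([(u,np.where(m[100:300,u])[0][0]+100) for u in (245,280,320,360,395)])
z=220.5-55.3+26
e=px2w('w4',[(227.5,163),(413,163)],z); d=e[1]-e[0]; n=np.array([-d[1],d[0]])/np.hypot(*d[:2])
print(e,np.hypot(*d[:2]),np.arctan2(d[1],d[0]), 'centre',e.mean(0)[:2]-62*n)
E
```

```text
[(172, array([228, 412])), (185, array([228, 412])), (200, array([229, 411])), (215, array([231, 410])), (230, array([232, 409]))]
[(245, np.int64(162)), (280, np.int64(162)), (320, np.int64(162)), (360, np.int64(162)), (395, np.int64(162))]
[[ 439.88035533 -257.56369939  191.2       ]
 [ 526.44622186 -245.66456839  191.2       ]] 87.37985216962252 0.13660148944268727 centre [ 491.60626605 -313.03657386]
```

Request:
{"name": "carry_out", "arguments": {
  "moves": [
    {"tx": 0.06,"ty": 0.026,"tz": 0,"twist": 0,"fingers": 0},
    {"tx": 0.124,"ty": 0.053,"tz": 0,"twist": 0,"fingers": 0},
    {"tx": 0.124,"ty": 0.053,"tz": 0,"twist": 0,"fingers": 0},
    {"tx": 0.124,"ty": 0.053,"tz": 0,"twist": 0,"fingers": 0},
    {"tx": 0.124,"ty": 0.053,"tz": 0,"twist": 0,"fingers": 0},
    {"tx": 0.124,"ty": 0.053,"tz": 0,"twist": 0,"fingers": 0},
    {"tx": 0.124,"ty": 0.053,"tz": 0,"twist": 0,"fingers": 0},
    {"tx": 0.124,"ty": 0.053,"tz": 0,"twist": 0,"fingers": 0},
    {"tx": 0.124,"ty": 0.053,"tz": 0,"twist": 0,"fingers": 0},
    {"tx": 0.124,"ty": 0.053,"tz": 0,"twist": 0,"fingers": 0},
    {"tx": 0.062,"ty": 0.024,"tz": 0,"twist": 0,"fingers": 0},
    {"tx": 0,"ty": 0,"tz": 0,"twist": 0,"fingers": 0}
  ]
}}

```text
clock: 20.78
eef_pos: [598.1, 77.6, 220.8]
tool_rot: [-3.141, -0.001, 1.709]
force: [-0.7, -1.0, -3.2]
width: 22.7
gripper_force: 59.2
```

Request:
{"name": "carry_out", "arguments": {
  "moves": [
    {"tx": 0,"ty": 0,"tz": 0.08,"twist": 0,"fingers": 0},
    {"tx": 0,"ty": 0,"tz": 0.08,"twist": 0,"fingers": 0},
    {"tx": 0,"ty": 0,"tz": 0.04,"twist": 0,"fingers": 0},
    {"tx": 0,"ty": 0,"tz": 0,"twist": 0,"fingers": 0},
    {"tx": 0,"ty": 0,"tz": 0,"twist": 0,"fingers": 0}
  ]
}}

```text
clock: 21.4
eef_pos: [599.2, 74.7, 161.9]
tool_rot: [3.14, 0.0, 1.705]
force: [-0.1, 0.1, -2.6]
width: 23.2
gripper_force: 59.2
```

Request:
{"name": "carry_out", "arguments": {
  "moves": [
    {"tx": 0.003,"ty": -0.005,"tz": 0.05,"twist": 0,"fingers": 0},
    {"tx": 0,"ty": 0,"tz": 0.035,"twist": 0,"fingers": 0},
    {"tx": 0,"ty": 0,"tz": 0.01,"twist": 0,"fingers": 0},
    {"tx": 0,"ty": 0,"tz": 0,"twist": 0,"fingers": 0},
    {"tx": 0,"ty": 0,"tz": 0,"twist": 0,"fingers": 0}
  ]
}}

```text
clock: 22.02
eef_pos: [597.3, 75.9, 132.8]
tool_rot: [3.141, -0.0, 1.705]
force: [0.1, 0.2, -3.5]
width: 23.0
gripper_force: 59.2
```

```bash
python3 - <<'E'
from h import *
s=ctrl.read_state(); print(s['eef_pos'],s['tool_rot'])
snap('wrist','w5'); snap('side','side5'); snap('scene','scene5')
im=cv2.imread('pics/w5.png').astype(int); m=(im[:,:,2]-im[:,:,0]>70)&(im[:,:,1]>120)
print([(v,np.where(m[v,200:440])[0][[0,-1]]+200) for v in (172,185,200)],[(u,np.where(m[100:300,u])[0][0]+100) for u in (245,320,395)])
# plate vs head: predicted outline/rim pixels for tray pose, and blue line search
c,q=np.cos(.135),np.sin(.135)
T=lambda p:np.array([[597.5+c*x-q*y,75.8+q*x+c*y,z] for x,y,z in p])
print(w2px('w5',T([(-48,64,60),(48,64,60),(-60,100,74),(60,100,74),(-65,108,74),(65,108,74)])).round(1))
g=im.sum(2)
print('row150',g[150,150:480:3].tolist())
hsv=im[:,:,0]-im[:,:,2]; ys,xs=np.where((hsv[100:175,150:480]>30)); print('blue',[(v+100,xs[ys==v].min()+150,xs[ys==v].max()+150) for v in np.unique(ys)][:25])
for f in('side5','scene5'):
    k=cv2.imread(f'pics/{f}.png').astype(int); m=((k[:,:,2]-k[:,:,0]>90)&(k[:,:,1]>120)).astype(np.uint8)
    m[:180]=0; n,l,st,ce=cv2.connectedComponentsWithStats(m); print(f,[(st[i].tolist(),ce[i].round(1).tolist()) for i in range(1,n) if st[i,4]>100])
    P=np.load('pics/side0.npz') 
    hc=np.array([[sx*46,sy*62,s['eef_pos'][2]-55.3+z] for z in(3,26) for sx in(-1,1) for sy in(-1,1)])
    print(w2px(f,np.c_[597.5+c*hc[:,0]-q*hc[:,1],75.5+q*hc[:,0]+c*hc[:,1],hc[:,2]]).round(1).tolist())
E
```

```text
[597.2739285   75.88840407 132.77651503] [ 3.14089029e+00 -2.16980245e-05  1.70524034e+00]
{'fovy': 71.13107102332869, 'cx': 320.9707016756606, 'cy': 237.7083771753363}
{'fovy': 48.99449269989941, 'cx': 320.80732777102907, 'cy': 246.83605676045917}
{'fovy': 48.95399274332874, 'cx': 310.5420348070959, 'cy': 238.90546384818097}
[(172, array([228, 412])), (185, array([228, 412])), (200, array([230, 411]))] [(245, np.int64(163)), (320, np.int64(162)), (395, np.int64(162))]
[[239.2 155. ]
 [401.  154.9]
 [205.   85.7]
 [434.9  85.6]
 [193.7  68.8]
 [446.1  68.7]]
row150 [107, 122, 110, 113, 117, 118, 127, 90, 110, 118, 112, 117, 112, 114, 125, 108, 115, 175, 476, 538, 425, 288, 283, 480, 566, 564, 551, 563, 553, 558, 560, 565, 556, 561, 547, 548, 553, 545, 547, 538, 537, 553, 539, 533, 544, 548, 541, 536, 552, 551, 547, 555, 559, 551, 545, 552, 538, 541, 559, 556, 540, 534, 549, 562, 552, 560, 547, 544, 562, 546, 549, 537, 550, 549, 550, 560, 553, 550, 555, 570, 554, 559, 564, 558, 566, 568, 560, 563, 571, 573, 558, 425, 393, 460, 551, 529, 244, 98, 117, 109, 125, 128, 97, 114, 117, 106, 112, 127, 112, 96]
blue [(np.int64(154), np.int64(241), np.int64(400)), (np.int64(155), np.int64(240), np.int64(401)), (np.int64(156), np.int64(239), np.int64(402)), (np.int64(157), np.int64(239), np.int64(401)), (np.int64(158), np.int64(239), np.int64(239))]
side5 [([285, 205, 51, 33, 787], [309.3, 222.9]), ([353, 394, 54, 49, 1061], [380.8, 419.9])]
[[312.1, 240.6], [284.0, 222.0], [336.8, 227.5], [308.3, 210.2], [311.8, 233.7], [283.5, 215.3], [336.8, 220.8], [308.1, 203.6]]
scene5 [([438, 200, 21, 18, 222], [448.5, 208.0]), ([241, 234, 57, 40, 969], [271.1, 254.8])]
[[299.1, 248.7], [268.9, 276.9], [271.0, 235.0], [240.0, 261.5], [299.1, 242.1], [268.5, 270.2], [270.6, 228.3], [239.2, 254.8]]
```

The engraved outline sits exactly where predicted and the probe hasn't slipped. One last lowering of 7 mm remains.

Request:
{"name": "carry_out", "arguments": {
  "moves": [
    {"tx": 0,"ty": 0,"tz": 0.012,"twist": 0,"fingers": 0},
    {"tx": 0,"ty": 0,"tz": 0.01,"twist": 0,"fingers": 0},
    {"tx": 0,"ty": 0,"tz": 0,"twist": 0,"fingers": 0},
    {"tx": 0,"ty": 0,"tz": 0,"twist": 0,"fingers": 0},
    {"tx": 0,"ty": 0,"tz": 0,"twist": 0,"fingers": 0},
    {"tx": 0,"ty": 0,"tz": 0,"twist": 0,"fingers": 0},
    {"tx": 0,"ty": 0,"tz": 0,"twist": 0,"fingers": 0},
    {"tx": 0,"ty": 0,"tz": 0,"twist": 0,"fingers": 0}
  ]
}}

```text
clock: 23.18
eef_pos: [597.0, 75.8, 125.9]
tool_rot: [3.142, -0.0, 1.705]
force: [-0.7, 0.2, -4.0]
width: 23.0
gripper_force: 59.2
```

```bash
python3 -c "
from cell import job; print(job.finish_job())"
```

```text
the job is handed in; nothing more can be done
None
```

I handed the job in at about 23 s: all four chips are in the tin, the scraper is standing released on the worktop, and the gripper holds the probe level about 10 mm above the plate, centred on the outline. These are my own readings; the hand-in returned no verdict.

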